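# Set the core pin and hold the casting mould shut

## Robot

A 7-joint arm with a two-finger parallel gripper is mounted at the origin on a cart in front of the work surface, level with it; the furniture and walls round the work are solid. World frame = base frame: x ahead of the robot, y to its left, z up, the work surface at z = 0. Lengths are in m, angles in rad, forces in N, time in s.
With the tool pointing down it reaches from about 0.425 to 0.875 m from the base axis. Payload 4.7 kg.
Tool frame: the origin (TCP) lies on the centre line of the jaws, within the pads' length; the fingertips stand 25 mm ahead of it and the grasp point (between the pads) lies 6 mm ahead of it; z points along the fingers, y is the line along which they close (so a half turn about z gives the same grasp; the last joint's range is limited). The gripper opens to 85 mm and grips with 20 to 120 N. Pads are 22 mm wide; open, the fingers measure 114 mm over their backs; the gripper's body (76 mm by 85 mm) begins 54 mm behind the grasp point. The pads swing forward as they close: fully open they stand 13 mm farther back than shut.
Start: joints at [-1.139, 0.321, -0.07, 1.45, 0.023, 1.371, -0.057], TCP at [0.264, 0.594, 0.256] pointing down, gripper open.
Joint ranges: [-2.86, 2.86], [-0.3, 2.09], [-1.38, 1.24], [0.06, 2.45], [-1.56, 4.7], [0.09, 2.05], [-2.69, 2.69]. Speed limits (rad/s): [2.57, 2.57, 3.14, 3.14, 3.14, 3.14, 3.14].

## Interface

Orientations are given as [roll, pitch, yaw] about the fixed x, y, z axes, in that order (R = Rz(yaw) Ry(pitch) Rx(roll)).
In Python, from station import ctrl, eyes, hand_in gives the robot as it stands.
- The arm moves only by the tool jog_arm, never from a script. Its argument "increments" is a list that holds one entry, the list of rows, each a list of 6 numbers: the shift along the tool's x, y, z in m, then the turn, a rotation vector about the tool's x, y, z in rad. In form: [[[x, y, z, wx, wy, wz], ...]]. A call has 1 to 5 rows; each row shifts and turns the commanded pose from where the row before left it, along the tool's axes as they then stand; what a row does not reach is not made up. A row lasts 1/12 s, in which the tool goes at most 41.7 mm and 7.16 degrees, less where a joint would pass 70% of its speed; a pose out of reach is approached as far as the arm can. A call is refused whole if a number of a shift passes 0.0417 or a number of a turn 0.125, either way. A call with a gripper value outside its range is refused whole. "hand" is the finger opening in m, from 0 to 0.0854, set as the call begins (left out, the last holds). The fingers move at their own pace and stop on an object; "squeeze" is the grip in N (left out, the last holds). Time passes only in rows, so rows that do not move let the fingers close. It gives the time, the measured TCP pose, the force, the opening and the grip force at its end, in the units of the state.
- ctrl.read_state(): the state, without advancing time (a new reading comes with each control period).
- eyes.read_camera(name): name is "scene" or "top"; returns the picture (400x640x3 uint8, red, green, blue); there is no depth.
- eyes.get_calibration(name): a dict with "K" (3x3 intrinsics, pixels), "distortion" ([k1, k2, p1, p2, k3] as OpenCV has them; the pictures are not rectified), "R" (3x3) and "t" (3): a world point X has camera coordinates R X + t. Camera axes: x right, y down, z forward; pixel columns grow to the right and rows downward; lengths in m; the calibration is good to about 2 mm. A picture is of the moment at which its call begins. get_calibration takes no time and is no camera call.
- hand_in(): hands the job in; it is judged then, once.
The state is a dict: "t": time; "joint_positions": joint angles; "joint_velocities": joint speeds; "joint_efforts": joint torques, N m; "tcp_pos": TCP position; "tool_rot": TCP orientation; "contact_force": force on the tool from outside, world axes, zero at the start; "moment": the same for the moment, N m; "grip_width": finger opening in m; "grasp_force": force on a finger pad.
Only numpy, scipy, OpenCV 4.12 (cv2) and the standard library are available. Lean on these libraries where they do the work, as an engineer would, in place of code of your own. Each camera call takes 0.05 s, during which the arm holds its last target. There are 200 camera calls.

## Task

Get the specimen mould ready for casting a bush with a 12 mm bore: take the polished steel core pin (the middle thickness of the three) from the blue stand and seat it fully down, on its shoulder, in the bore in the middle of the aluminium lower half, and let go of it. Then fit the white upper half over both dowels with its red dot on the same side as the lower half's, press it down against the spring pins until the two halves meet all round, and finish still holding the mould pressed shut: do not let go. Leave the other two pins, the amber bushes and the brown bottle alone.

Things in the scene. Friction and masses are not known exactly. Their poses are not given: they have to be found in the camera images.
- mould: lower half of a casting mould, fixed to the bench: aluminium block 64 (x) x 112 (y) x 32 mm on a dark steel base plate 92 x 138 x 10 mm; origin at the centre of the plate's underside on the bench, z up. Flat parting face 42 mm above the origin, with a round cavity 40 mm wide, 12 mm deep in its middle. A red dot marks the -x side near the +y (thick) dowel
- thick_dowel (a point): tip of the thick steel dowel, at x = 0, y = +40 mm of the mould, 71 mm above its origin: 10 mm thick, 29 mm proud of the parting face, the top 8 mm tapered to 5 mm
- thin_dowel (a point): tip of the thin steel dowel, at x = 0, y = -40 mm of the mould, 71 mm above its origin: 7 mm thick, 29 mm proud of the parting face, the top 8 mm tapered to 2 mm
- core_bore (a point): mouth of the bore for the core pin's tail, in the middle of the cavity floor, 30 mm above the mould's origin (12 mm below the parting face); bore 9.5 mm wide with a 2 mm chamfer, 20 mm deep, vertical; axes as the mould's
- mould_face (a point): centre of the lower half's parting face (42 mm above the mould's origin), where the centre of the upper half's underside comes to lie when the mould is shut; axes as the mould's
- spring_pins (a joint): travel (m) of the four brass spring pins, 6 mm thick, at x = +-24, y = +-47 mm of the mould; they move as one. 0 = 6 mm proud of the parting face, 0.006 = flush with it (mould shut). They carry the upper half's weight (2.5 to 3.8 N) without giving way; they start to move at about 5 N and need 12 N when flush, that weight included
- upper_half: loose upper half: white plastic block 64 (x) x 112 (y) x 32 mm, 0.26 to 0.38 kg, parting face down on the bench; origin at the centre of its underside, z up. Through holes for the dowels: 12 mm wide at y = +40 mm, 9 mm at y = -40 mm; core pin bore 16 mm wide in the middle, closed on top; 2 mm chamfers. Red dots near the wider hole. Axes as the mould's when fitted; starts within 0.9 rad of that
- grip_bar (a point): centre of the top of the upper half's black grip bar, 60 mm above the upper half's origin; the bar is 22 (x) x 60 (y) x 28 mm and stands on the white block's top; axes as the upper half's
- wide_hole (a point): centre of the lower mouth of the upper half's wider dowel hole, on its underside at y = +40 mm, x = 0; it goes on the thick dowel
- pin_stand: blue block 40 (x) x 108 (y) x 26 mm fixed to the bench, origin at the centre of its underside; three holes 9.5 mm wide, 36 mm apart along its y, at x = 0, hold the three core pins in any order. Mind the fixed things near: a computer tower 0.185 m high left of the stand (world x over 0.41, y 0.29 to 0.40) and the monitor's screen behind the work (front at x = 0.575, y -0.25 to 0.24, up to z = 0.42)
- steel_pin: loose polished steel core pin, upright: tail 8 mm thick and 18 mm long with a tapered end, then a body 12 mm thick and 38 mm long (so 56 mm in all); origin at the lower end of the tail, z up along the pin. It hangs in the stand on its shoulder (18 mm above the origin) at the stand's top. Seated in the mould its shoulder rests on the cavity floor and its body rises 26 mm above the parting face
- brass_pin: loose brass core pin in the stand, to be left there: as the steel pin, but the body 9 mm thick
- black_pin: loose black plastic core pin in the stand, to be left there: as the steel pin, but the body 16 mm thick
- bush_a: loose amber cast bush, ring 39 mm wide, 12 mm high, to be left alone; origin at the centre of its underside
- bush_b: a second amber bush like the first, to be left alone
- release_bottle: loose brown bottle with a red cap, 36 mm wide, 78 mm high, to be left alone; origin at the centre of its underside

How it is judged:
On the way, in this order (a step that is already met when the one before it is completed fails the run):
1. the steel pin stands seated in the lower half's bore and is let go, the mould still open (horizontal distance between steel_pin and core_bore below 0.0025 m and z of steel_pin in the frame of core_bore below -0.016 m and angle between steel_pin's own z axis and vertical below 0.06 rad and contact force between the fingers and steel_pin below 0.1 N and horizontal distance between upper_half and mould_face above 0.05 m), for 0.2 s.
2. the upper half is threaded over both dowels, the right way round (horizontal distance between upper_half and mould_face below 0.004 m and z of upper_half in the frame of mould_face below 0.018 m and horizontal distance between wide_hole and thick_dowel below 0.005 m), for 0.05 s.
At the end, for the whole second after the job is handed in: upper half on the lower, centre within 2.5 mm and wide hole within 3 mm of the thick dowel, tilt under 0.025 rad, gap under 1.5 mm, spring pins pushed in over 4.6 mm, fingers still bearing on it with over 2 N, all at rest; steel pin in its bore, seated to within 2 mm (horizontal distance between upper_half and mould_face below 0.0025 m and z of upper_half in the frame of mould_face below 0.0015 m and angle between the z axis of upper_half and the z axis of mould, either way round below 0.025 rad and horizontal distance between wide_hole and thick_dowel below 0.003 m and value of joint spring_pins above 0.0046 m and contact force between the fingers and upper_half above 2 N and linear speed of upper_half below 0.01 m/s and horizontal distance between steel_pin and core_bore below 0.0025 m and z of steel_pin in the frame of core_bore below -0.016 m); the arm keeps its last pose, push and grip.
It fails at once if a core pin that is not wanted is lifted or pushed out of its place (distance of any of brass_pin, black_pin from where it was at the start of the episode above 0.012 m).
It fails at once if a bush or the bottle is disturbed (distance of any of bush_a, bush_b, release_bottle from where it was at the start of the episode above 0.02 m or angle between release_bottle's own z axis and vertical above 0.4 rad).
It also fails if it takes over 54 s, if anything falls off the work surface, if the arm or the gripper's body presses on something with over 40 N, if the wrist force passes 120 N, or if a joint passes its speed limit or range.

## Working session

There is one attempt and no reset: what is moved stays moved. The work goes in short steps, Python scripts to look and compute and a tool call to move; the robot and the scene stay as the last step left them, time stands still between calls to the robot, and variables do not carry over. Pictures are saved under pics/ and viewed, at most 10 in all, crops included, and the job is handed in when it is done.

Besides the shell and the picture viewer there is one more tool, called after ">>>" in YAML: its name, and indented under it one key for each argument. jog_arm: Moves the arm, as the interface text tells. Its arguments: {"type":"object","properties":{"increments":{"type":"array","items":{"type":"array","items":{"type":"array","items":{"type":"number"}}}},"hand":{"type":"number"},"squeeze":{"type":"number"}},"required":["increments"]}

```bash
ls; mkdir -p pics; python3 - <<'E'
from station import ctrl,eyes
import cv2,numpy as np
s=ctrl.read_state();print(s)
for n in("scene","top"):
    im=eyes.read_camera(n);cv2.imwrite(f"pics/{n}0.png",im[:,:,::-1]);c=eyes.get_calibration(n);print(n,c)
E
```

```text
pics
{'t': 0.0, 'joint_positions': array([-1.13891707,  0.32184718, -0.07004597,  1.45167954,  0.02258945,
        1.37075579, -0.05689739]), 'joint_velocities': array([ 4.73758092e-04, -7.41269906e-04, -1.84745055e-05,  1.26475642e-03,
       -2.32396218e-04, -1.79745682e-03, -1.06392419e-03]), 'joint_efforts': array([ 1.80575880e-04, -4.93594730e+01, -3.82265327e-01, -3.14325070e+01,
        1.31717679e-02,  1.15018510e-02,  2.76588037e-05]), 'tcp_pos': array([0.26359243, 0.59363112, 0.25520514]), 'tool_rot': array([-3.13969153e+00,  9.80000627e-05,  2.72380788e+00]), 'contact_force': array([ 0.07498695, -0.17164956, -0.85561325]), 'moment': array([-0.01998549, -0.01940701, -0.00086868]), 'grasp_force': 0.0, 'grip_width': 0.08530697261832625}
scene {'K': array([[474.42148346,   0.        , 318.92419345],
       [  0.        , 474.42148346, 204.59175086],
       [  0.        ,   0.        ,   1.        ]]), 'distortion': array([-0.02205541,  0.        ,  0.        ,  0.        ,  0.        ]), 'R': array([[ 0.65999995, -0.75113168, -0.01418695],
       [-0.37106322, -0.30950752, -0.87550967],
       [ 0.65323208,  0.58310059, -0.48299229]]), 't': array([-0.40404763,  0.22937032,  0.74309416])}
top {'K': array([[458.20202057,   0.        , 314.40837631],
       [  0.        , 458.20202057, 191.22031779],
       [  0.        ,   0.        ,   1.        ]]), 'distortion': array([-0.01411439,  0.        ,  0.        ,  0.        ,  0.        ]), 'R': array([[ 0.07526577, -0.9971479 , -0.00557877],
       [-0.97401912, -0.07231931, -0.21460816],
       [ 0.21359262,  0.02158648, -0.9766843 ]]), 't': array([-0.11664288,  0.50335042,  1.12845659])}
```

View pics/scene0.png

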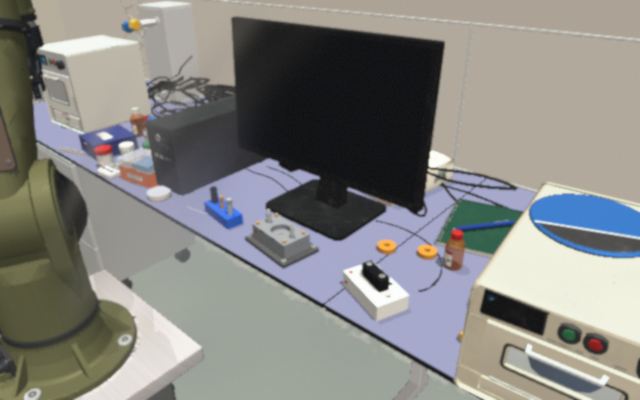

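View pics/top0.png

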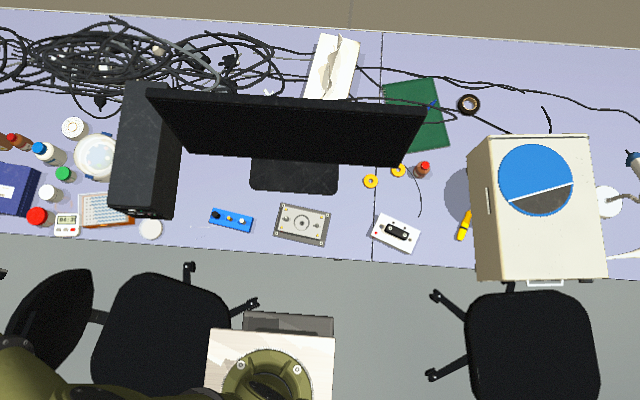

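Scene: blue stand with the pins at (222,210), mould at (282,240), upper half at (376,288). Top: stand (231,219), mould (302,224), upper half (396,232). The next step is an enlarged crop.

```bash
cat > h.py <<'E'
import cv2,numpy as np
from station import ctrl,eyes
C={n:eyes.get_calibration(n) for n in("scene","top")}
def plane(n,uv,z):
    c=C[n];p=cv2.undistortPoints(np.float64(uv).reshape(-1,1,2),c["K"],c["distortion"])[:,0]
    d=np.c_[p,np.ones(len(p))]@c["R"];o=-c["R"].T@c["t"]
    return o+d*((z-o[2])/d[:,2])[:,None]
def proj(n,X):
    c=C[n];return cv2.projectPoints(np.float64(X).reshape(-1,1,3),cv2.Rodrigues(c["R"])[0],c["t"],c["K"],c["distortion"])[0][:,0]
E
python3 - <<'E'
from h import *
t=cv2.imread("pics/top0.png");s=cv2.imread("pics/scene0.png")
a=cv2.resize(t[190:260,200:440],None,fx=3.33,fy=3.33,interpolation=cv2.INTER_CUBIC)
b=cv2.resize(s[180:320,200:420],None,fx=2.6,fy=2.6,interpolation=cv2.INTER_CUBIC)
o=np.zeros((a.shape[0]+b.shape[0],max(a.shape[1],b.shape[1]),3),np.uint8)
o[:a.shape[0],:a.shape[1]]=a;o[a.shape[0]:,:b.shape[1]]=b
cv2.imwrite("pics/crop1.png",o);print(o.shape)
def rect(mask,lo,z,n="top"):
    cs=max(cv2.findContours(mask,0,1)[0],key=cv2.contourArea)
    r=cv2.minAreaRect(cs+np.array(lo));P=plane(n,cv2.boxPoints(r),z);print(r,"\n",P.round(4),P.mean(0).round(4))
    e=[np.hypot(*(P[i+1]-P[i])[:2]) for i in(0,1)];i=int(np.argmax(e));d=(P[i+1]-P[i]);print("len",np.round(e,4),"long axis ang",np.arctan2(d[1],d[0]))
w=t[190:260,360:430];rect((w.min(2)>200).astype(np.uint8),(360,190),.032)
w=t[190:260,200:265];h=cv2.cvtColor(w,cv2.COLOR_BGR2HSV);rect(cv2.inRange(h,(98,150,60),(118,255,255)),(200,190),.026)
w=t[190:260,265:345];rect(((w.max(2)<125)&(w.max(2).astype(int)-w.min(2)<25)).astype(np.uint8),(265,190),.010)
E
```

```text
(597, 799, 3)
((395.5585021972656, 232.37313842773438), (44.62969970703125, 25.772079467773438), 24.77513885498047) 
 [[ 0.4117 -0.2295  0.032 ]
 [ 0.4749 -0.2545  0.032 ]
 [ 0.4337 -0.361   0.032 ]
 [ 0.3715 -0.3351  0.032 ]] [ 0.4229 -0.295   0.032 ]
len [0.0679 0.1142] long axis ang -1.9398397166025338
((230.85296630859375, 219.5882568359375), (42.20119857788086, 15.279744148254395), 14.03624439239502) 
 [[0.4146 0.1915 0.026 ]
 [0.4544 0.1867 0.026 ]
 [0.4354 0.0763 0.026 ]
 [0.3959 0.0819 0.026 ]] [0.4251 0.1341 0.026 ]
len [0.0401 0.112 ] long axis ang -1.741623642287272
((301.5, 192.0), (4.0, 69.0), 90.0) 
 [[ 0.5143  0.0494  0.01  ]
 [ 0.528  -0.1352  0.01  ]
 [ 0.517  -0.136   0.01  ]
 [ 0.5033  0.0483  0.01  ]] [ 0.5157 -0.0434  0.01  ]
len [0.1851 0.011 ] long axis ang -1.4967017225806263
```

View pics/crop1.png

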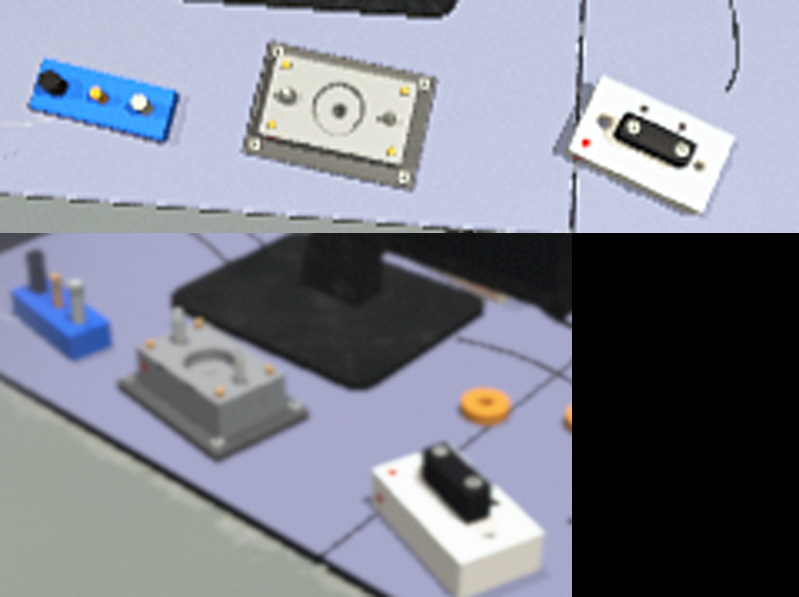

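Top crop, original pixels: stand order from the left is black, brass, steel at about (242,221). The mould's thick dowel is on the left (+y), with spring pins at its corners. The upper half's wide hole and red dot are at its left near side, so its yaw is about -0.37 and needs only a small turn. Next I refine with blobs.

```bash
python3 - <<'E'
from h import *
t=cv2.imread("pics/top0.png");s=cv2.imread("pics/scene0.png")
def blobs(im,lo,hi,box,hsv=True,amin=2):
    x0,y0,x1,y1=box;w=cv2.resize(im[y0:y1,x0:x1],None,fx=4,fy=4,interpolation=cv2.INTER_CUBIC)
    if hsv:w=cv2.cvtColor(w,cv2.COLOR_BGR2HSV)
    n,_,st,ce=cv2.connectedComponentsWithStats(cv2.inRange(w,lo,hi))
    return [(round((c[0]+.5)/4-.5+x0,2),round((c[1]+.5)/4-.5+y0,2),round(a[4]/16,1)) for c,a in zip(ce[1:],st[1:]) if a[4]/16>amin]
def show(name,n,B,z):
    print(name)
    for b in B:print("  ",b,plane(n,[b[:2]],z)[0].round(4))
show("steel","top",blobs(t,(0,0,150),(180,70,255),(230,208,255,232)),.064)
show("brass spring/pin","top",blobs(t,(12,90,120),(30,255,255),(265,195,340,250)),.048)
show("brasspin","top",blobs(t,(10,90,100),(30,255,255),(210,200,260,235)),.064)
show("plate screws","top",blobs(t,(0,0,225),(180,25,255),(265,195,340,250),amin=.5),.011)
show("bar","top",blobs(t,(0,0,0),(180,255,70),(370,205,425,250)),.060)
show("barscrew","top",blobs(t,(0,0,120),(180,80,255),(383,222,412,242),amin=1),.061)
show("reddot","top",blobs(t,(0,120,100),(8,255,255),(365,205,425,250),amin=.5),.032)
show("scene brass","scene",blobs(s,(8,90,100),(25,255,255),(240,205,320,260),amin=1),.048)
show("scene red upper","scene",blobs(s,(0,100,100),(8,255,255),(335,250,415,320),amin=.5),.032)
show("scene steel","scene",blobs(s,(0,0,120),(180,60,255),(224,192,236,215)),.064)
E
```

```text
steel
   (np.float64(245.87), np.float64(213.81), np.float64(193.4)) [0.4372 0.0899 0.064 ]
   (np.float64(241.32), np.float64(220.21), np.float64(17.6)) [0.42   0.0997 0.064 ]
   (np.float64(234.16), np.float64(230.22), np.float64(26.8)) [0.3934 0.1149 0.064 ]
brass spring/pin
   (np.float64(285.48), np.float64(208.99), np.float64(4.8)) [ 0.4598 -0.0078  0.048 ]
   (np.float64(321.02), np.float64(216.78), np.float64(4.8)) [ 0.4464 -0.1006  0.048 ]
   (np.float64(281.15), np.float64(226.88), np.float64(4.7)) [ 0.4128 -0.0009  0.048 ]
   (np.float64(316.95), np.float64(234.89), np.float64(4.9)) [ 0.3992 -0.0936  0.048 ]
brasspin
   (np.float64(229.03), np.float64(218.12), np.float64(12.6)) [0.423  0.1313 0.064 ]
plate screws
   (np.float64(303.82), np.float64(223.59), np.float64(520.5)) [ 0.4309 -0.0565  0.011 ]
   (np.float64(290.89), np.float64(211.08), np.float64(1.1)) [ 0.4617 -0.0196  0.011 ]
   (np.float64(285.17), np.float64(213.76), np.float64(0.7)) [ 0.4534 -0.0051  0.011 ]
   (np.float64(327.88), np.float64(214.45), np.float64(0.8)) [ 0.46   -0.1181  0.011 ]
   (np.float64(2
[... 820 characters left out ...]
), np.float64(14.4)) [ 0.4295 -0.2754  0.061 ]
   (np.float64(404.31), np.float64(234.58), np.float64(16.0)) [ 0.4147 -0.3126  0.061 ]
reddot
   (np.float64(375.44), np.float64(232.39), np.float64(4.1)) [ 0.4188 -0.2434  0.032 ]
scene brass
   (np.float64(276.2), np.float64(213.65), np.float64(7.0)) [ 0.462  -0.0112  0.048 ]
   (np.float64(257.19), np.float64(222.31), np.float64(2.7)) [ 0.4114 -0.0067  0.048 ]
   (np.float64(303.14), np.float64(232.11), np.float64(2.6)) [ 0.4449 -0.1059  0.048 ]
   (np.float64(284.1), np.float64(240.65), np.float64(4.8)) [ 0.3982 -0.0987  0.048 ]
scene red upper
scene steel
   (np.float64(230.02), np.float64(199.94), np.float64(182.5)) [0.4201 0.0893 0.064 ]
```

```bash
cat > plan.py <<'E'
import sys
from h import *
from scipy.spatial.transform import Rotation as Ro
def plan(x,y,z,yaw,n):
    s=ctrl.read_state();p=np.array(s["tcp_pos"]);R=Ro.from_euler("xyz",s["tool_rot"])
    T=np.array([x,y,z]);G=Ro.from_euler("xyz",[np.pi,0,yaw]);w=(R.inv()*G).as_rotvec()
    for i in range(n):
        q=p+(T-p)/(n-i);d=np.round(R.inv().apply(q-p),4);r=np.round(w/n,3)
        print((d.tolist()+r.tolist()),",",sep="");p=p+R.apply(d);R=R*Ro.from_rotvec(r)
        if i%5==4:print()
    print("end",p.round(4),R.as_euler("xyz").round(3))
if __name__=="__main__":
    a=[float(v) for v in sys.argv[1:]];plan(*a[:4],int(a[4]))
E
python3 plan.py .42 .10 .20 1.40 15
```

```text
[-0.0229, -0.0258, 0.0037, -0.0, 0.0, 0.088],
[-0.0251, -0.0237, 0.0037, -0.0, 0.0, 0.088],
[-0.0271, -0.0214, 0.0037, -0.0, 0.0, 0.088],
[-0.0288, -0.019, 0.0037, -0.0, 0.0, 0.088],
[-0.0304, -0.0164, 0.0037, -0.0, 0.0, 0.088],

[-0.0317, -0.0136, 0.0038, -0.0, 0.0, 0.088],
[-0.0328, -0.0108, 0.0037, -0.0, 0.0, 0.088],
[-0.0336, -0.0079, 0.0038, -0.0, 0.0, 0.088],
[-0.0342, -0.0049, 0.0037, -0.0, 0.0, 0.088],
[-0.0345, -0.0019, 0.0038, -0.0, 0.0, 0.088],

[-0.0345, 0.0012, 0.0037, -0.0, 0.0, 0.088],
[-0.0343, 0.0042, 0.0038, -0.0, 0.0, 0.088],
[-0.0337, 0.0072, 0.0037, -0.0, 0.0, 0.088],
[-0.033, 0.0101, 0.0038, -0.0, 0.0, 0.088],
[-0.032, 0.0129, 0.0037, -0.0, 0.0, 0.088],

end [0.42 0.1  0.2 ] [-3.141e+00  2.000e-03  1.404e+00]
```

>>> jog_arm:
  increments:
    - [[-0.023,-0.026,0.001,0,0,0.088],[-0.025,-0.024,0.001,0,0,0.088],[-0.027,-0.021,0.001,0,0,0.088],[-0.029,-0.019,0.001,0,0,0.088],[-0.03,-0.016,0.001,0,0,0.088]]
  hand: 0.05

```text
t: 0.52
tcp_pos: [0.3162, 0.428, 0.2507]
tool_rot: [-3.141, 0.0, 2.279]
contact_force: [0.8, -0.8, 0.6]
grip_width: 0.0501
grasp_force: 0.0
```

>>> jog_arm:
  increments:
    - [[-0.032,-0.014,0.002,0,0,0.088],[-0.033,-0.011,0.002,0,0,0.088],[-0.034,-0.008,0.002,0,0,0.088],[-0.034,-0.005,0.003,0,0,0.088],[-0.034,-0.002,0.004,0,0,0.088]]

```text
t: 0.93
tcp_pos: [0.3678, 0.263, 0.2381]
tool_rot: [3.141, -0.0, 1.839]
contact_force: [1.3, -1.4, -0.2]
grip_width: 0.0494
grasp_force: 0.0
```

>>> jog_arm:
  increments:
    - [[-0.034,0.001,0.008,0,0,0.088],[-0.034,0.004,0.008,0,0,0.088],[-0.034,0.007,0.008,0,0,0.088],[-0.033,0.01,0.006,0,0,0.088],[-0.032,0.013,0.006,0,0,0.088]]

```text
t: 1.35
tcp_pos: [0.4188, 0.0989, 0.2017]
tool_rot: [-3.141, -0.0, 1.4]
contact_force: [0.8, 0.6, 0.3]
grip_width: 0.0501
grasp_force: 0.0
```

```bash
python3 plan.py .42 .10 .11 1.40 3; python3 -c "
from h import *
for n,b in (('top',(190,180,310,260)),('scene',(170,130,290,230))):
    im=eyes.read_camera(n)[:,:,::-1].copy();cv2.imwrite(f'pics/{n}1.png',im)
print(ctrl.read_state()['joint_positions'].round(2))"
```

```text
[0.0004, 0.0004, 0.0306, -0.0, -0.0, -0.0],
[0.0004, 0.0003, 0.0306, -0.0, -0.0, -0.0],
[0.0005, 0.0004, 0.0305, -0.0, -0.0, -0.0],
end [0.42 0.1  0.11] [-3.141 -0.     1.4  ]
[-0.68 -0.13  0.37  2.05  0.05  1.22 -0.51]
```

>>> jog_arm:
  increments:
    - [[0.001,0.001,0.034,0,0,0],[0,0,0.034,0,0,0],[0,0,0.034,0,0,0],[0,0,0.034,0,0,0],[0,0,0,0,0,0]]

```text
t: 1.87
tcp_pos: [0.415, 0.1002, 0.0608]
tool_rot: [-3.132, 0.007, 1.405]
contact_force: [-1.5, 0.1, -0.5]
grip_width: 0.0501
grasp_force: 0.0
```

```bash
python3 -c "
from h import *
a=eyes.read_camera('scene')[170:230,190:270,::-1];b=eyes.read_camera('top')[190:250,205:285,::-1]
cv2.imwrite('pics/g1.png',cv2.resize(np.hstack([a,b]),None,fx=5,fy=5,interpolation=cv2.INTER_CUBIC))
s=ctrl.read_state();print(s['tcp_pos'],s['contact_force'])"
```

```text
[0.41929558 0.1014842  0.06599948] [ 0.0519085  -0.01523173  0.38196224]
```

View pics/g1.png

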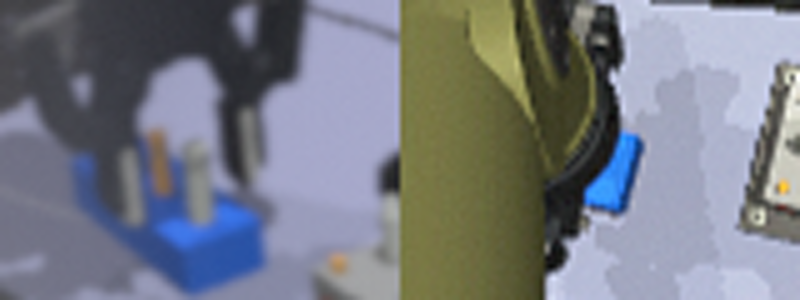

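Scene crop: the pads at crop (130,180) and (248,145) straddle the steel pin at (200,180), and the brass pin at (158,165) is clear behind.

```bash
python3 -c "
from h import *
print(proj('scene',[[.42,.10,.064],[.42,.1,.026],[.419,.1015,.064],[.419,.1015,.041]]),proj('top',[[.42,.1,.064]]))
im=cv2.imread('pics/scene0.png')[188:222,215:245]
h=cv2.cvtColor(im,cv2.COLOR_BGR2HSV)
g=cv2.cvtColor(im,cv2.COLOR_BGR2GRAY)
print(g[4:26,8:22]);print(h[4:26,8:22,1])"
```

```text
[[226.88714102 198.48542923]
 [228.71370769 213.42411136]
 [226.09756562 198.44453864]
 [227.21822519 207.54671332]] [[241.18500523 220.21467828]]
[[167 166 168 168 166 167 168 168 168 169 170 169 169 169]
 [167 167 167 166 168 167 168 169 169 169 170 169 169 169]
 [168 167 168 167 167 168 168 169 169 169 169 168 169 171]
 [169 168 167 167 167 167 169 169 168 170 169 171 169 170]
 [166 167 167 169 170 172 171 171 171 170 169 170 170 170]
 [157 164 169 173 179 183 185 182 175 171 170 170 170 170]
 [145 159 169 182 195 204 205 196 181 172 169 169 169 169]
 [138 152 164 178 194 203 201 190 175 167 168 170 169 171]
 [131 143 151 159 168 174 171 162 156 158 166 169 169 170]
 [125 131 139 139 140 143 141 137 138 152 164 170 169 171]
 [125 127 130 127 125 127 126 125 131 151 165 170 169 170]
 [127 127 127 122 121 122 124 126 134 152 165 169 170 170]
 [127 127 126 122 123 127 131 132 138 153 165 169 170 170]
 [127 129 127 125 127 135 139 138 141 152 165 169 170 169]
 [127 127 126 126 129 137 142 142 141 150 162 166 170 170]
 [126 124 122 124 128 137 143 144 141 142 152 161 167 170]
 [126 121
[... 944 characters left out ...]
2 140 115  56  12   6  14  28  38  43  46  45  45]
 [ 49 126 154 136  75  20   4  10  26  37  44  46  47  46]
 [ 42 119 155 143  83  23   6   6  21  35  43  46  45  46]
 [ 33 108 153 143  87  25   4   7  19  38  45  46  46  47]
 [ 36  98 149 145  92  31   5   5  25  53  61  57  49  47]
 [ 35  89 148 148 100  35   7   5  36  82  97  85  65  52]
 [ 67 112 154 152 106  42   7   7  43 104 133 123  98  72]
 [139 155 170 158 115  47   7   7  41 108 152 158 135 107]
 [171 176 177 163 116  49   7   5  33 103 158 177 167 146]
 [177 180 179 159 110  44   7   5  32  99 157 179 185 175]
 [178 178 180 159 112  50  11   7  29  93 154 178 187 184]
 [178 180 179 170 132  71  29  20  42 101 156 180 188 189]]
```

>>> jog_arm:
  increments:
    - [[-0.002,0,0,0,0,0],[0,0,0,0,0,0],[0,0,0,0,0,0],[0,0,0,0,0,0],[0,0,0,0,0,0]]
  hand: 0.0
  squeeze: 40

```text
t: 2.38
tcp_pos: [0.4212, 0.1001, 0.0682]
tool_rot: [3.139, -0.002, 1.404]
contact_force: [-1.4, 0.1, 8.2]
grip_width: 0.0104
grasp_force: 39.1
```

>>> jog_arm:
  increments:
    - [[0,0,0,0,0,0],[0,0,0,0,0,0],[0,0,0,0,0,0]]

```text
t: 2.63
tcp_pos: [0.4212, 0.1001, 0.0681]
tool_rot: [3.139, -0.002, 1.404]
contact_force: [-1.1, -0.8, 6.4]
grip_width: 0.0104
grasp_force: 39.1
```

>>> jog_arm:
  increments:
    - [[0,0,-0.01,0,0,0],[0,0,-0.02,0,0,0],[0,0,-0.025,0,0,0],[0,0,-0.03,0,0,0],[0,0,0,0,0,0]]

```text
t: 3.05
tcp_pos: [0.4231, 0.1005, 0.1573]
tool_rot: [3.133, -0.006, 1.404]
contact_force: [1.3, 1.2, 0.5]
grip_width: 0.0104
grasp_force: 39.3
```

```bash
python3 plan.py .4295 -.0507 .15 1.427 5
```

```text
[-0.0296, 0.0063, 0.0013, 0.002, -0.001, -0.005],
[-0.0296, 0.0061, 0.0014, 0.002, -0.001, -0.005],
[-0.0297, 0.006, 0.0014, 0.002, -0.001, -0.005],
[-0.0297, 0.0058, 0.0014, 0.002, -0.001, -0.005],
[-0.0297, 0.0057, 0.0014, 0.002, -0.001, -0.005],

end [ 0.4295 -0.0507  0.15  ] [-3.140e+00 -1.000e-03  1.429e+00]
```

>>> jog_arm:
  increments:
    - [[-0.03,0.006,0.001,0,0,-0.005],[-0.03,0.006,0.001,0,0,-0.005],[-0.03,0.006,0.001,0,0,-0.005],[-0.03,0.006,0.001,0,0,-0.005],[-0.029,0.006,0.001,0,0,-0.005]]

```text
t: 3.47
tcp_pos: [0.4258, -0.0539, 0.1468]
tool_rot: [3.141, -0.001, 1.429]
contact_force: [1.0, 0.4, -0.7]
grip_width: 0.01
grasp_force: 39.3
```

>>> jog_arm:
  increments:
    - [[0,0,0,0,0,0],[0,0,0,0,0,0],[0,0,0,0,0,0]]

```text
t: 3.72
tcp_pos: [0.426, -0.0518, 0.1466]
tool_rot: [3.142, -0.001, 1.429]
contact_force: [0.6, 0.9, -0.5]
grip_width: 0.01
grasp_force: 39.3
```

```bash
python3 -c "
from h import *
a=eyes.read_camera('scene')[:,:,::-1];b=eyes.read_camera('top')[:,:,::-1]
cv2.imwrite('pics/s2.png',a);cv2.imwrite('pics/t2.png',b)
cv2.imwrite('pics/g2.png',np.hstack([cv2.resize(a[150:270,230:330],None,fx=4,fy=4,interpolation=cv2.INTER_CUBIC),cv2.resize(b[170:290,250:350],None,fx=4,fy=4)]))
s=ctrl.read_state();p=s['tcp_pos'];print(p,s['tool_rot'])
print(proj('scene',[p-[0,0,.06],p-[0,0,.042],p]),proj('top',[p]))"
```

```text
[ 0.42610322 -0.05110495  0.14639907] [-3.14149237e+00 -3.73700689e-04  1.43084008e+00]
[[276.15071124 210.3009095 ]
 [275.62699852 202.41165317]
 [274.36879528 183.42529571]] [[299.73942538 217.03740354]]
```

View pics/g2.png

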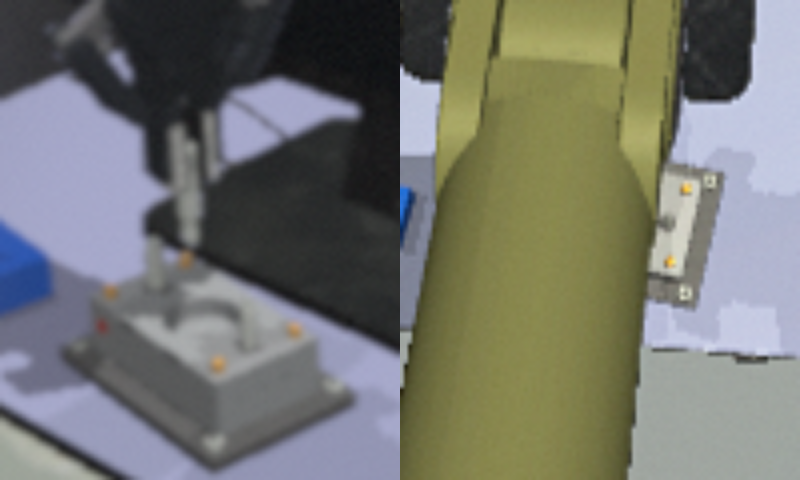

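Scene crop: pin upright in the jaws with its tail end at about (193,243) in the crop, i.e. px (277.9,210.4). The bore is below and in front at about crop (212,320). The scene camera has a consistent bias of about +1.7 px; I compare within the view.

```bash
python3 -c "
from h import *
im=cv2.imread('pics/s2.png');g=cv2.cvtColor(im,cv2.COLOR_BGR2GRAY).astype(float)
for r in range(186,214):
    w=g[r,268:287];m=np.clip(w-w.min()-25,0,None);m[:4]=0;m[15:]=0;print(r,w.astype(int),round(268+(m*np.arange(19)).sum()/max(m.sum(),1),2))
c=cv2.cvtColor(cv2.resize(im[200:260,240:320],None,fx=4,fy=4,interpolation=cv2.INTER_CUBIC),cv2.COLOR_BGR2HSV)
n,_,st,ce=cv2.connectedComponentsWithStats(cv2.inRange(c,(8,90,100),(25,255,255)))
P=[((x+.5)/4-.5+240,(y+.5)/4-.5+200) for (x,y),s in zip(ce[1:],st[1:]) if s[4]>12];print(np.round(P,1))
x=np.array([.9895,-.1442]);y=np.array([.1442,.9895]);o=np.array([.42955,-.0507])
print([proj('scene',[[*(o+a*x+b*y),.0465]]).round(1).tolist() for a in(.024,-.024) for b in(.047,-.047)])"
```

```text
186 [ 32  35  37  54  85 115 129 128 128 133 117  84  65  90 114 112 104 122
 151] 276.56
187 [ 34  32  38  52  85 114 130 131 132 137 122  88  65  86 111 112 100 119
 150] 276.52
188 [ 34  33  37  54  83 113 131 130 123 126 114  86  65  86 111 112  99 112
 144] 276.5
189 [ 35  33  37  53  81 111 128 128 117 114 107  82  63  86 113 114  98 104
 129] 276.52
190 [ 36  33  39  53  78 108 127 127 116 111 103  80  65  87 114 123 113 107
 111] 276.59
191 [ 36  34  39  50  76 107 129 132 120 109 103  81  63  86 118 132 128 117
 101] 276.6
192 [ 43  35  38  48  74 105 129 135 122 113 107  85  64  82 116 134 126 103
  82] 276.59
193 [ 66  43  38  46  70 103 127 133 122 119 115  93  67  77 110 124 113  80
  60] 276.61
194 [101  70  51  51  71 103 127 134 124 123 120  98  68  71  96 105  92  67
  49] 276.28
195 [135 107  85  73  84 108 128 136 127 125 124 102  74  66  76  79  68  52
  43] 275.93
196 [158 142 123 108 106 114 126 130 125 126 125 103  73  59  57  54  51  45
  44] 275.58
197 [169 161 150 135 124 118 120 121 123 129 129 110  80  58  49  47  47  45
  44] 275.6
198 [170 165 156 140 12
[... 849 characters left out ...]
3  46  46  45
  47] 277.01
208 [ 68  58  45  39  42  47  70 105 132 143 136 108  72  48  45  46  46  47
  49] 277.05
209 [103  88  65  43  37  42  63  96 125 137 131 105  68  50  46  46  46  49
  49] 277.13
210 [125 113  87  58  41  37  48  74 102 118 115  91  62  47  47  47  48  48
  50] 277.25
211 [129 118 103  90  72  54  44  54  76  93  89  71  52  44  47  47  48  49
  48] 277.04
212 [130 126 124 125 119  99  81  76  82  81  66  47  41  39  43  46  47  47
  50] 273.76
213 [132 129 133 147 149 138 121 112 112  96  69  45  35  34  35  40  41  45
  48] 274.13
[[276.1 214.6]
 [257.2 222.7]
 [303.1 232.2]
 [284.1 240.6]]
[[[274.5, 214.1]], [[301.8, 231.5]], [[255.7, 221.7]], [[282.6, 240.2]]]
```

>>> jog_arm:
  increments:
    - [[0.001,0.0035,0.012,0,0,0],[0,0,0.015,0,0,0],[0,0,0.015,0,0,0],[0,0,0.006,0,0,0],[0,0,0,0,0,0]]

```text
t: 4.23
tcp_pos: [0.4286, -0.051, 0.097]
tool_rot: [-3.138, 0.001, 1.431]
contact_force: [-0.6, 0.4, 0.1]
grip_width: 0.0101
grasp_force: 39.3
```

>>> jog_arm:
  increments:
    - [[0,0,0,0,0,0],[0,0,0,0,0,0],[0,0,0,0,0,0]]

```text
t: 4.48
tcp_pos: [0.4305, -0.0516, 0.0992]
tool_rot: [3.14, -0.001, 1.429]
contact_force: [-0.1, -0.0, -0.2]
grip_width: 0.0102
grasp_force: 39.3
```

```bash
python3 plan.py .4298 -.0510 .092 1.427 1;python3 -c "
from h import *
s=ctrl.read_state();print(s['tcp_pos'].round(4),s['contact_force'].round(1))"
```

```text
[0.0005, -0.0008, 0.0072, 0.002, -0.001, 0.002],
end [ 0.4298 -0.051   0.092 ] [-3.141  0.     1.427]
[ 0.4305 -0.0516  0.0992] [-0.1 -0.  -0.2]
```

>>> jog_arm:
  increments:
    - [[0.0005,-0.001,0.003,0,0,0],[0,0,0.004,0,0,0],[0,0,0.004,0,0,0],[0,0,0.004,0,0,0],[0,0,0,0,0,0]]

```text
t: 4.9
tcp_pos: [0.4296, -0.0511, 0.0829]
tool_rot: [3.14, -0.0, 1.429]
contact_force: [3.3, 1.0, -2.8]
grip_width: 0.0103
grasp_force: 39.2
```

>>> jog_arm:
  increments:
    - [[0,0,0,0,0,0],[0,0,0,0,0,0]]

```text
t: 5.07
tcp_pos: [0.4296, -0.0511, 0.0834]
tool_rot: [3.14, -0.0, 1.429]
contact_force: [4.2, 0.7, -2.0]
grip_width: 0.0098
grasp_force: 39.2
```

>>> jog_arm:
  increments:
    - [[0,0.001,0.003,0,0,0],[0,0,0.003,0,0,0],[0,0,0.003,0,0,0],[0,0,0.002,0,0,0],[0,0,0.002,0,0,0]]

```text
t: 5.48
tcp_pos: [0.4307, -0.0511, 0.0717]
tool_rot: [3.141, -0.001, 1.429]
contact_force: [-5.8, 1.6, 31.2]
grip_width: 0.0101
grasp_force: 42.4
```

>>> jog_arm:
  increments:
    - [[0,0,0,0,0,0],[0,0,0,0,0,0]]

```text
t: 5.65
tcp_pos: [0.4306, -0.0512, 0.0719]
tool_rot: [3.141, -0.001, 1.429]
contact_force: [-2.7, 2.1, 16.4]
grip_width: 0.0102
grasp_force: 40.9
```

>>> jog_arm:
  increments:
    - [[0,0,-0.001,0,0,0],[0,0,0,0,0,0],[0,0,0,0,0,0],[0,0,0,0,0,0],[0,0,0,0,0,0]]
  hand: 0.04

```text
t: 6.07
tcp_pos: [0.4292, -0.0515, 0.0708]
tool_rot: [-3.14, 0.0, 1.429]
contact_force: [0.3, -0.8, -0.3]
grip_width: 0.0401
grasp_force: 0.0
```

>>> jog_arm:
  increments:
    - [[0,0,-0.02,0,0,0],[0,0,-0.04,0,0,0],[0,0,-0.04,0,0,0],[0,0,0,0,0,0]]

```text
t: 6.4
tcp_pos: [0.434, -0.0517, 0.1779]
tool_rot: [3.131, -0.003, 1.428]
contact_force: [2.4, -1.2, 0.4]
grip_width: 0.04
grasp_force: 0.0
```

```bash
python3 plan.py .422 -.294 .16 1.192 7; python3 -c "
from h import *
a=eyes.read_camera('scene')[:,:,::-1]
cv2.imwrite('pics/g3.png',cv2.resize(a[180:270,230:330],None,fx=5,fy=5,interpolation=cv2.INTER_CUBIC))
print(proj('scene',[[.4306,-.0512,z] for z in(.068,.030)]))"
```

```text
[-0.0345, 0.0032, 0.0025, 0.002, -0.001, 0.034],
[-0.0344, 0.0044, 0.0025, 0.002, -0.001, 0.034],
[-0.0342, 0.0055, 0.0025, 0.002, -0.001, 0.034],
[-0.034, 0.0067, 0.0026, 0.002, -0.001, 0.034],
[-0.0338, 0.0078, 0.0026, 0.002, -0.001, 0.034],

[-0.0335, 0.009, 0.0026, 0.002, -0.001, 0.034],
[-0.0331, 0.0102, 0.0026, 0.002, -0.001, 0.034],
end [ 0.422 -0.294  0.16 ] [-3.138e+00  3.000e-03  1.190e+00]
[[278.30179089 217.36794226]
 [279.32571389 233.22949978]]
```

View pics/g3.png

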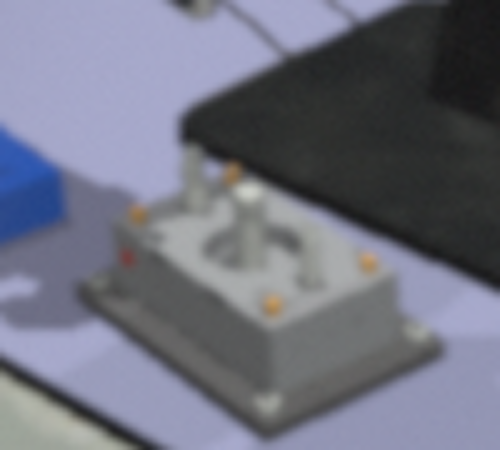

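Scene crop: pin upright in the bore, top disc at about crop (249,188), dowel tips at (190,150) and (312,232). Its height gets a numeric check.

```bash
python3 -c "
from h import *
a=eyes.read_camera('scene');g=cv2.cvtColor(a,cv2.COLOR_RGB2GRAY)
print(g[212:236,274:287])
print('pin axis pred+bias',proj('scene',[[.4298,-.0509,z] for z in(.068,.030)])+[1.5,.65])"
```

```text
[[ 80  73  73  63  44  37  35  38  45  45  48  48  49]
 [120 113 110  95  66  43  36  33  34  39  41  44  47]
 [134 125 120 107  86  69  55  42  32  34  36  41  44]
 [126 119 116 110 104 102  90  71  51  40  33  34  38]
 [116 114 120 130 138 144 139 123 101  76  54  38  34]
 [111 116 134 162 180 186 184 174 151 126 100  77  56]
 [112 118 141 171 193 202 198 189 169 153 140 123 101]
 [128 128 134 155 177 187 185 173 162 159 160 155 143]
 [152 149 137 136 147 157 157 149 148 159 167 168 164]
 [166 161 144 129 127 134 135 135 141 155 166 171 170]
 [169 164 149 129 122 124 129 129 137 153 165 170 171]
 [169 164 148 128 120 123 126 127 134 149 162 167 168]
 [166 159 141 127 124 131 133 129 130 136 146 151 156]
 [150 139 129 123 127 137 139 137 129 122 122 126 130]
 [128 121 117 118 128 139 142 138 125 114 108 108 107]
 [114 114 114 117 128 138 144 138 127 115 110 105 100]
 [112 116 117 119 129 138 142 140 132 125 121 116 107]
 [120 124 122 120 127 139 144 141 139 140 145 140 128]
 [128 127 121 119 124 138 143 143 143 152 161 161 152]
 [127 119 116 114 127 138 143 143 143 153 165 169 166]
 [130 118 113 115 126 138 143 145 145 154 166 170 171]
 [146 135 130 130 135 145 150 150 150 157 165 171 171]
 [162 157 155 152 153 157 160 162 164 166 170 171 172]
 [170 170 168 166 167 169 167 169 170 171 171 171 171]]
pin axis pred+bias [[279.41552693 218.12317576]
 [280.4470778  233.9883248 ]]
```

>>> jog_arm:
  increments:
    - [[-0.034,0.003,0.002,0,0,0.034],[-0.034,0.004,0.002,0,0,0.034],[-0.034,0.006,0.002,0,0,0.034],[-0.034,0.007,0.002,0,0,0.034],[-0.034,0.008,0.002,0,0,0.034]]
  hand: 0.06

```text
t: 6.92
tcp_pos: [0.4201, -0.2247, 0.1597]
tool_rot: [-3.139, 0.0, 1.257]
contact_force: [-0.2, 0.0, 0.4]
grip_width: 0.0601
grasp_force: 0.0
```

>>> jog_arm:
  increments:
    - [[-0.033,0.009,0.002,0,0,0.034],[-0.033,0.01,0.002,0,0,0.034],[0,0,0,0,0,0],[0,0,0,0,0,0],[0,0,0,0,0,0]]

```text
t: 7.33
tcp_pos: [0.4174, -0.2914, 0.1558]
tool_rot: [-3.138, 0.0, 1.191]
contact_force: [0.3, -0.2, 1.2]
grip_width: 0.0598
grasp_force: 0.0
```

```bash
python3 plan.py .422 -.294 .10 1.192 3; python3 -c "
from h import *
a=eyes.read_camera('scene')[:,:,::-1];b=eyes.read_camera('top')[:,:,::-1]
cv2.imwrite('pics/s4.png',a);cv2.imwrite('pics/t4.png',b)
cv2.imwrite('pics/g4.png',np.hstack([cv2.resize(a[200:330,320:430],None,fx=3.6,fy=3.6,interpolation=cv2.INTER_CUBIC),cv2.resize(b[180:310,340:450],None,fx=3.6,fy=3.6)]))"
```

```text
[-0.0002, 0.0018, 0.0186, -0.001, 0.0, -0.0],
[-0.0002, 0.0018, 0.0186, -0.001, 0.0, -0.0],
[-0.0003, 0.0018, 0.0186, -0.001, 0.0, -0.0],
end [ 0.422 -0.294  0.1  ] [-3.141  0.     1.191]
```

View pics/g4.png

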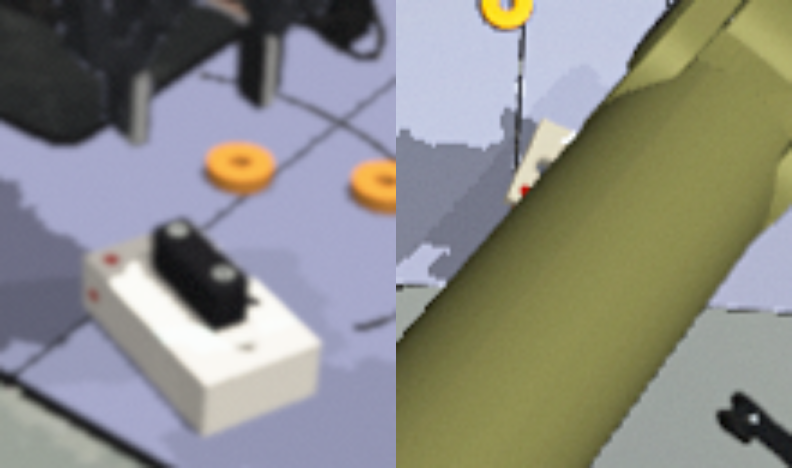

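Scene crop: upper half bar at crop (200,270) below the open jaws. The pin top disc row is about 218 against 218.1 predicted, so it is seated.

>>> jog_arm:
  increments:
    - [[0,0.005,0.02,0,0,0],[0,0,0.025,0,0,0],[0,0,0.025,0,0,0],[0,0,0.012,0,0,0],[0,0,0,0,0,0]]

```text
t: 7.85
tcp_pos: [0.4214, -0.2918, 0.0727]
tool_rot: [-3.136, -0.001, 1.193]
contact_force: [-0.6, 0.4, 0.6]
grip_width: 0.0602
grasp_force: 0.0
```

>>> jog_arm:
  increments:
    - [[0,0,0,0,0,0],[0,0,0,0,0,0],[0,0,0,0,0,0]]

```text
t: 8.1
tcp_pos: [0.4241, -0.2945, 0.0768]
tool_rot: [3.139, -0.0, 1.191]
contact_force: [0.9, 0.3, -0.3]
grip_width: 0.0603
grasp_force: 0.0
```

```bash
python3 plan.py .422 -.294 .062 1.192 1; python3 -c "
from h import *
a=eyes.read_camera('scene')[:,:,::-1]
cv2.imwrite('pics/g5.png',cv2.resize(a[220:330,320:430],None,fx=4,fy=4,interpolation=cv2.INTER_CUBIC))"
```

```text
[-0.0003, -0.0022, 0.0148, 0.003, -0.0, -0.001],
end [ 0.4219 -0.294   0.062 ] [-3.141 -0.     1.192]
```

View pics/g5.png

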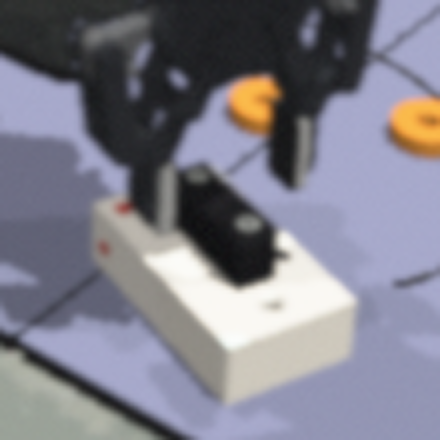

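```bash
python3 -c "
from h import *
print(proj('scene',[[.4221,-.294,.061]])+[1.5,.65], plane('scene',[[375.4-1.5,269.5-.65]],.061))"
```

```text
[[375.20193493 269.19377671]] [[ 0.42160256 -0.29477303  0.061     ]]
```

>>> jog_arm:
  increments:
    - [[0,-0.002,0.008,0,0,0],[0,0,0.007,0,0,0],[0,0,0,0,0,0],[0,0,0,0,0,0]]

```text
t: 8.48
tcp_pos: [0.4206, -0.2931, 0.0597]
tool_rot: [-3.14, -0.0, 1.191]
contact_force: [-0.4, -0.8, -0.2]
grip_width: 0.06
grasp_force: 0.0
```

>>> jog_arm:
  increments:
    - [[-0.001,0,0,0,0,0],[0,0,0,0,0,0],[0,0,0,0,0,0],[0,0,0,0,0,0],[0,0,0,0,0,0]]
  hand: 0.0
  squeeze: 100

```text
t: 8.9
tcp_pos: [0.4213, -0.2948, 0.061]
tool_rot: [3.14, 0.0, 1.191]
contact_force: [-0.4, -0.4, 4.1]
grip_width: 0.0201
grasp_force: 98.6
```

>>> jog_arm:
  increments:
    - [[0,0,0,0,0,0],[0,0,0,0,0,0],[0,0,0,0,0,0]]

```text
t: 9.15
tcp_pos: [0.4213, -0.2948, 0.061]
tool_rot: [3.14, 0.0, 1.191]
contact_force: [-0.5, -0.4, 6.0]
grip_width: 0.0202
grasp_force: 98.8
```

>>> jog_arm:
  increments:
    - [[0,0,-0.01,0,0,0],[0,0,-0.02,0,0,0],[0,0,-0.035,0,0,0],[0,0,-0.035,0,0,0],[0,0,0,0,0,0]]

```text
t: 9.57
tcp_pos: [0.4234, -0.2967, 0.1662]
tool_rot: [3.132, -0.001, 1.19]
contact_force: [1.2, -1.5, -2.7]
grip_width: 0.0201
grasp_force: 98.9
```

```bash
python3 plan.py .4296 -.051 .16 1.427 10
```

```text
[0.023, -0.0086, 0.0005, 0.001, 0.0, -0.024],
[0.0232, -0.008, 0.0006, 0.001, 0.0, -0.024],
[0.0234, -0.0074, 0.0006, 0.001, 0.0, -0.024],
[0.0236, -0.0069, 0.0006, 0.001, 0.0, -0.024],
[0.0238, -0.0063, 0.0006, 0.001, 0.0, -0.024],

[0.0239, -0.0057, 0.0006, 0.001, 0.0, -0.024],
[0.024, -0.0052, 0.0006, 0.001, 0.0, -0.024],
[0.0242, -0.0046, 0.0006, 0.001, 0.0, -0.024],
[0.0243, -0.004, 0.0005, 0.001, 0.0, -0.024],
[0.0243, -0.0034, 0.0006, 0.001, 0.0, -0.024],

end [ 0.4296 -0.051   0.16  ] [-3.141e+00  1.000e-03  1.430e+00]
```

>>> jog_arm:
  increments:
    - [[0.023,-0.0085,0,0,0,-0.024],[0.023,-0.008,0,0,0,-0.024],[0.0235,-0.0075,0,0,0,-0.024],[0.0235,-0.007,0,0,0,-0.024],[0.024,-0.006,0,0,0,-0.024]]

```text
t: 9.98
tcp_pos: [0.4227, -0.1702, 0.1595]
tool_rot: [-3.14, -0.0, 1.312]
contact_force: [0.5, 0.3, -3.4]
grip_width: 0.0203
grasp_force: 98.7
```

>>> jog_arm:
  increments:
    - [[0.024,-0.006,0,0,0,-0.024],[0.024,-0.005,0,0,0,-0.024],[0.024,-0.0045,0,0,0,-0.024],[0.0245,-0.004,0,0,0,-0.024],[0.0245,-0.0035,0,0,0,-0.022]]

```text
t: 10.4
tcp_pos: [0.4257, -0.0472, 0.1595]
tool_rot: [-3.14, -0.0, 1.43]
contact_force: [0.9, -0.4, -2.2]
grip_width: 0.0201
grasp_force: 98.7
```

>>> jog_arm:
  increments:
    - [[0,0,0,0,0,0],[0,0,0,0,0,0],[0,0,0,0,0,0]]

```text
t: 10.65
tcp_pos: [0.4262, -0.049, 0.1597]
tool_rot: [-3.14, 0.001, 1.428]
contact_force: [0.5, -0.8, -3.6]
grip_width: 0.0205
grasp_force: 98.7
```

```bash
python3 plan.py .4296 -.051 .145 1.427 1; python3 -c "
from h import *
a=eyes.read_camera('scene')[:,:,::-1]
cv2.imwrite('pics/s6.png',a)
cv2.imwrite('pics/g6.png',cv2.resize(a[140:270,220:350],None,fx=4.5,fy=4.5,interpolation=cv2.INTER_CUBIC))
s=ctrl.read_state();print(s['tcp_pos'],s['tool_rot'])"
```

```text
[-0.0015, 0.0037, 0.0147, -0.001, 0.001, 0.001],
end [ 0.4296 -0.051   0.145 ] [-3.141 -0.     1.427]
[ 0.42637429 -0.04938115  0.15989681] [-3.14077064e+00  5.12334866e-04  1.42727577e+00]
```

View pics/g6.png

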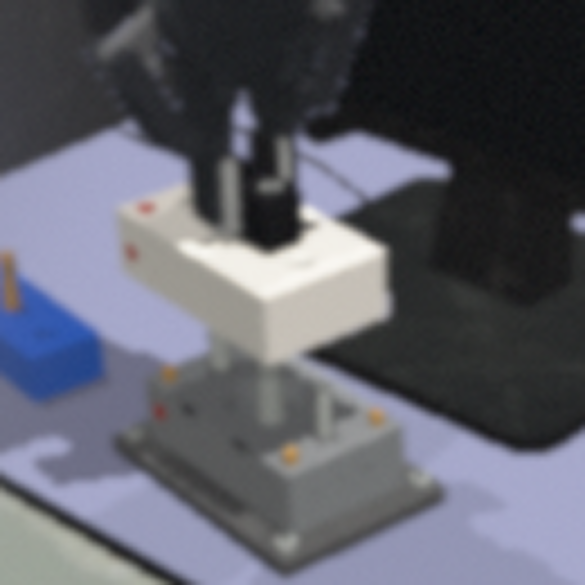

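Scene crop: upper half level above the mould, red dot on the same side as the lower half's (crop (130,252) over (160,412)).

>>> jog_arm:
  increments:
    - [[-0.002,0.0035,0.005,0,0,0],[0,0,0.008,0,0,0],[0,0,0.008,0,0,0],[0,0,0,0,0,0],[0,0,0,0,0,0]]

```text
t: 11.12
tcp_pos: [0.4292, -0.0512, 0.1383]
tool_rot: [-3.139, 0.001, 1.428]
contact_force: [0.1, 0.0, -2.9]
grip_width: 0.02
grasp_force: 98.7
```

```bash
sleep 0; python3 - <<'E'
from h import *
s=ctrl.read_state();print(s['tcp_pos'].round(4))
im=eyes.read_camera('scene')[:,:,::-1];cv2.imwrite('pics/s7.png',im)
s=ctrl.read_state();p=s['tcp_pos'];print(p.round(4),s['tool_rot'].round(3))
# lower contour of white block: compare bottom near corner with prediction
w=cv2.resize(im[170:240,235:315],None,fx=4,fy=4,interpolation=cv2.INTER_CUBIC)
h=cv2.cvtColor(w,cv2.COLOR_BGR2HSV);m=cv2.inRange(h,(0,0,160),(40,255,255))|cv2.inRange(h,(0,0,165),(180,30,255))
c=max(cv2.findContours(m,0,1)[0],key=cv2.contourArea)[:,0];q=(c+.5)/4-.5+[235,170]
print('lowest',q[q[:,1].argmax()],'left',q[q[:,0].argmin()],'right',q[q[:,0].argmax()])
y=s['tool_rot'][2];Y=np.array([np.cos(y),np.sin(y),0]);X=np.array([np.sin(y),-np.cos(y),0])
for a,b,z in((-.032,-.056,-.061),(-.032,.056,-.029),(-.032,.056,-.061),(.032,-.056,-.029),(.032,-.056,-.061)):
    print(a,b,proj('scene',[p+a*X+b*Y+[0,0,z]])+[1.5,.65])
E
```

```text
[ 0.4292 -0.0512  0.1383]
[ 0.4297 -0.0511  0.1389] [-3.141  0.     1.428]
lowest [281.875 229.375] left [247.875 195.125] right [307.375 217.625]
-0.032 -0.056 [[282.99466026 230.5261618 ]]
-0.032 0.056 [[249.17131927 195.26349372]]
-0.032 0.056 [[250.51849942 209.03471565]]
0.032 -0.056 [[308.6328687  204.88628668]]
0.032 -0.056 [[309.05745491 219.07791883]]
```

>>> jog_arm:
  increments:
    - [[-0.001,0,0.004,0,0,0],[0,0,0.004,0,0,0],[0,0,0.004,0,0,0],[0,0,0,0,0,0],[0,0,0,0,0,0]]

```text
t: 11.58
tcp_pos: [0.4297, -0.0518, 0.127]
tool_rot: [-3.141, 0.0, 1.429]
contact_force: [-0.0, -0.5, -2.6]
grip_width: 0.0199
grasp_force: 98.7
```

>>> jog_arm:
  increments:
    - [[0,0,0.003,0,0,0],[0,0,0.003,0,0,0],[0,0,0.002,0,0,0],[0,0,0,0,0,0],[0,0,0,0,0,0]]

```text
t: 12.0
tcp_pos: [0.4301, -0.0519, 0.1193]
tool_rot: [3.141, 0.0, 1.429]
contact_force: [1.7, 0.1, -2.9]
grip_width: 0.0203
grasp_force: 98.7
```

>>> jog_arm:
  increments:
    - [[0,0,0.003,0,0,0],[0,0,0.003,0,0,0],[0,0,0.002,0,0,0],[0,0,0,0,0,0],[0,0,0,0,0,0]]

```text
t: 12.42
tcp_pos: [0.4301, -0.0519, 0.1112]
tool_rot: [3.141, 0.0, 1.429]
contact_force: [2.1, 0.7, -3.7]
grip_width: 0.0204
grasp_force: 98.8
```

>>> jog_arm:
  increments:
    - [[0,0,0.002,0,0,0],[0,0,0.002,0,0,0],[0,0,0.001,0,0,0],[0,0,0,0,0,0],[0,0,0,0,0,0]]

```text
t: 12.83
tcp_pos: [0.4302, -0.0518, 0.1068]
tool_rot: [3.141, -0.0, 1.429]
contact_force: [-0.2, -0.9, 3.7]
grip_width: 0.0206
grasp_force: 99.7
```

>>> jog_arm:
  increments:
    - [[0,0,0.002,0,0,0],[0,0,0.002,0,0,0],[0,0,0.001,0,0,0],[0,0,0,0,0,0],[0,0,0,0,0,0]]
  squeeze: 120

```text
t: 13.25
tcp_pos: [0.4303, -0.0518, 0.103]
tool_rot: [-3.141, -0.001, 1.429]
contact_force: [-5.7, 0.0, 17.6]
grip_width: 0.0199
grasp_force: 121.9
```

>>> jog_arm:
  increments:
    - [[0,0,0.001,0,0,0],[0,0,0,0,0,0],[0,0,0,0,0,0]]

```text
t: 13.5
tcp_pos: [0.4304, -0.0518, 0.103]
tool_rot: [-3.141, -0.001, 1.429]
contact_force: [-10.5, -0.0, 27.5]
grip_width: 0.0201
grasp_force: 123.4
```

>>> jog_arm:
  increments:
    - [[0,-0.001,0,0,0,0],[0,0,0,0,0,0],[0,0,0,0,0,0],[0,0,0,0,0,0]]

```text
t: 13.83
tcp_pos: [0.4303, -0.0518, 0.103]
tool_rot: [3.14, -0.001, 1.429]
contact_force: [-6.0, -0.0, 22.8]
grip_width: 0.0196
grasp_force: 122.9
```

```bash
python3 -c "
from h import *
a=eyes.read_camera('scene')[:,:,::-1]
cv2.imwrite('pics/g8.png',cv2.resize(a[160:270,220:350],None,fx=4.5,fy=4.5,interpolation=cv2.INTER_CUBIC))
s=ctrl.read_state();print(s['tcp_pos'],s['tool_rot'],s['contact_force'])"
```

```text
[ 0.43025382 -0.05183286  0.10295588] [ 3.14002655e+00 -1.37037360e-03  1.42868641e+00] [-5.67468552 -1.08820331 22.95224272]
```

View pics/g8.png

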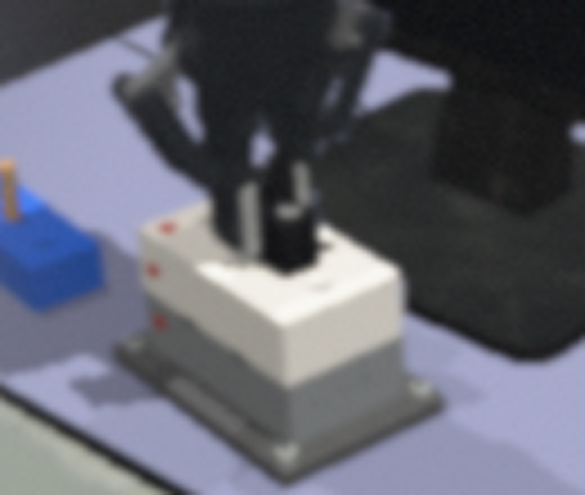

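The picture shows the halves meeting all round with the red dots aligned (crop (152,270) over (160,322)), and the arm is pushing steadily with about 23 N.

```bash
python3 -c "
from station import hand_in
print(hand_in())"
```

```text
the job is handed in; nothing more can be done
None
```

The job is handed in: the steel pin is seated in the lower half's bore and released, and the upper half is on both dowels with the red dots on the same side, held shut at about 23 N; no verdict was returned.

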